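Load a ringed pellet into the sample stage

TASK

Load the rust-red pellet into the sample stage without picking it up. Swing the keeper aside by its red knob, push the pellet across the plate with the fingertips until it drops flat into the round seat, then swing the keeper back to its stop so that it lies over the pellet's rim. Leave the other things on the bench as they are.

Things in the scene. Friction and masses are not known exactly. Their poses are not given: they have to be found in the camera images.
- stage: Metal sample stage, fixed to the bench: a flat steel plate 136 x 92 mm whose top is 22 mm above the bench, on a dark flange 152 x 108 x 8 mm. Origin: centre of its underside. Its x axis runs along the long side, from the empty loading end (-x, where the pellet lies) to the end with the seat (+x); y to the left seen along x, z up.
- seat (a point): Centre of the floor of the round seat, a recess 42 mm in diameter and 6.5 mm deep in the top of the plate, with a dark floor; it lies 22 mm from the stage's centre along the stage's +x. Axes as the stage's. The seated pellet stands 1.5 mm proud of the plate.
- red_pellet_center (a point): Centre (half-way up) of the rust-red sample pellet pressed in a steel ring: a loose flat disc 40 mm in diameter, 8 mm thick, 35 to 70 g, lying on the plate at its loading end. z is the axis of the disc.
- keeper (a joint): Angle of the keeper, a flat steel bar turning about an upright pivot at the plate's far left corner. 0 = closed at its stop, the bar pointing from the pivot to the seat's centre (along (-0.707, -0.707) of the stage). Grows to 1.8 turning clockwise from above: towards the loading end, then out over the left side. Stays where left, needs about 1 N at the knob. Beyond 0.7 it is clear of the seat.
- keeper_pivot (a point): Pivot of the keeper, on the top of the plate: 34 mm along +x and 34 mm along +y of the stage from the seat's centre. A screw head there, 11 mm in diameter, stands 10.5 mm above the plate. The keeper's bar is 10 mm wide, reaches 34 mm from the pivot and lies 3.5 to 6.5 mm above the plate: it passes over a seated pellet, and blocks one that is not.
- knob (a point): Centre of the keeper's upright red finger knob, 11 mm in diameter, 24 mm from the pivot along the bar; its red part reaches from 10.5 to 24.5 mm above the plate, on a 7 mm neck.
- pale_pellet_center (a point): Centre of another ringed pellet with a pale face, 40 mm in diameter and 8 mm thick, on the bench; to be left alone.
- vial_3: Glass vial with teal cap, 27 mm in diameter, 60 mm high, loose on the bench; origin at its underside. To be left alone.
- vial_8: Glass vial with teal cap, 27 mm in diameter, 60 mm high, loose on the bench; origin at its underside. To be left alone.
- cap_loose_2: Loose teal vial cap, 23 mm in diameter, 12 mm high, on the bench to the right of the stage; origin at its underside. To be left alone.
- tweezers: Steel tweezers 122 x 14 x 8 mm lying on the bench along the left side of the stage; origin at the centre of the underside. To be left alone.
- weigh_boat: White weighing boat 74 x 74 x 16 mm on the bench behind the stage; origin at its underside. To be left alone.
There are look-alikes about, which are no part of the job. What is shaped like the part that bears red_pellet_center but blue is not meant. There is more than one size of the stage; the job needs the larger.

How it is judged (in metres and radians):
On the way, in this order (a step that is already met when the one before it is completed fails the run):
1. the keeper is swung clear of the seat (value of joint keeper above 0.6 rad), for 0.1 s.
2. the rust-red pellet lies flat in the seat (horizontal distance between red_pellet_center and seat below 0.003 m and z of red_pellet_center in the frame of seat below 0.0055 m), for 0.2 s.
At the end, for the whole second after the job is handed in: The rust-red pellet lies flat in the seat (within 3 mm of its centre, less than 1.5 mm above its floor, tilted under 0.06 rad) and the keeper is back at its stop over the pellet's rim (within 0.15 rad) (all of step 2 and angle between the z axis of red_pellet_center and the z axis of seat, either way round below 0.06 rad and value of joint keeper below 0.15 rad); the robot touches nothing.
It fails at once if the rust-red pellet is lifted more than 6 mm off the plate (z of red_pellet_center in the frame of seat above 0.0165 m).
It fails at once if the other pellet is moved (distance of pale_pellet_center from where it was at the start of the episode above 0.02 m).
It fails at once if a vial is moved or tipped (distance of any of vial_3, vial_8 from where it was at the start of the episode above 0.02 m or angle between any of vial_3, vial_8's own z axis and vertical above 0.5 rad).
It fails at once if the cap, the tweezers or the weighing boat is moved (distance of any of cap_loose_2, tweezers, weigh_boat from where it was at the start of the episode above 0.02 m).
It also fails if it takes over 51 s, if anything falls off the work surface, if the arm or the gripper's body presses on something with over 40 N, if the wrist force passes 120 N, or if a joint passes its speed limit or range.

ROBOT

A 6-joint arm with a two-finger parallel gripper is mounted at the origin on the work surface; the furniture and walls round the work are solid. World frame = base frame: x ahead of the robot, y to its left, z up, the work surface at z = 0. Lengths are in mm, angles in degrees, forces in N, time in s.
With the tool pointing down it reaches from about 300 to 850 mm from the base axis. Payload 4.2 kg.
Tool frame: the origin (TCP) lies on the centre line of the jaws, within the pads' length; the fingertips stand 11 mm ahead of it and the grasp point (between the pads) lies 8 mm behind it; z points along the fingers, y is the line along which they close (so a half turn about z gives the same grasp; the last joint's range is limited). The gripper opens to 91 mm and grips with 3 to 60 N. Pads are 32 mm wide; open, the fingers measure 118 mm over their backs; the gripper's body (76 mm by 178 mm) begins 60 mm behind the grasp point.
Start: joints at [70.76, 18.312, 89.639, -0, 72.044, -1.146], TCP at [178.584, 546.58, 224.976] pointing down, gripper open.
Joint ranges: [-177.97, 177.97], [-48.28, 115.42], [12.27, 149.76], [-77.06, 257.06], [2.81, 150.46], [-146.56, 146.56]. Speed limits (degrees/s): [147.25, 147.25, 180, 180, 180, 180].

INTERFACE

Orientations are given as [roll, pitch, yaw] about the fixed x, y, z axes, in that order (R = Rz(yaw) Ry(pitch) Rx(roll)).
In Python, from workcell import env, grab_frame, camera_model, models gives the robot as it stands.
- The arm moves only by the shell command python3 -m crank 'ROWS' [FORCE]. ROWS is text: rows parted by semicolons, each of 7 numbers parted by spaces: the closure, from -1 (fully open) to 1 (shut), so that 0 is half open, then the shift along the tool's x, y, z in mm, then the turn, a rotation vector about the tool's x, y, z in degrees. A call has 1 to 10 rows; each row shifts and turns the commanded pose from where the row before left it, along the tool's axes as they then stand; what a row does not reach is not made up. A row lasts 1/8 s, in which the tool goes at most 62.5 mm and 10.7 degrees, less where a joint would pass 70% of its speed; a pose out of reach is approached as far as the arm can. A call is refused whole if a number of a shift passes 62.5 or a number of a turn 10.7, either way. A call with a gripper value outside its range is refused whole. The fingers move at their own pace and stop on an object; FORCE is the grip in N (left out, the last holds). Time passes only in rows, so rows that do not move let the fingers close. It gives the time, the measured TCP pose, the force, the opening and the grip force at its end, in the units of the state.
- env.state(): the state, without advancing time (a new reading comes with each control period).
- grab_frame(name): name is "scene" or "top" or "wrist"; returns the picture (480x640x3 uint8, blue, green, red); there is no depth.
- camera_model(name): a dict with "K" (3x3 intrinsics, pixels), "R" (3x3) and "t" (3): a world point X has camera coordinates R X + t; the wrist camera has in their place "mount" (4x4, takes a point from camera to tool coordinates, whose origin is the TCP and whose axes are the flange's). Camera axes: x right, y down, z forward; pixel columns grow to the right and rows downward; lengths in mm; the calibration is good to about 2 mm. The wrist camera is an equidistant fisheye: a pixel r from the principal point sees the ray r / f radians off the axis. A picture is of the moment at which its call begins: read the wrist's pose just before it. camera_model takes no time and is no camera call.
- env.job_done(): hands the job in; it is judged then, once.
Trained networks look in the newest picture that a camera, given by its name, has taken for a name from the list of things; names that differ only in an ending like _2 or _b are one class to them, and where a whole thing is asked for, a point or a joint stands for the part that bears it (a point fixed in the world has none). Each returns a list of dicts, best first, with "p" (0 to 1); they miss things now and then, are a little off and sometimes report something else, mostly with a low value. They report only what shows in the picture. A call takes as long as a camera call. They do not tell look-alikes from the thing itself.
- models.search_frame(name, camera): "point" ([x, y, z] in mm, in world coordinates, good to about 4 mm: the middle of the surface that is visible of it).
The state is a dict: "time_s": time; "qpos": joint angles; "qvel": joint speeds; "effort": joint torques, N m; "ee_pos": TCP position; "ee_rot": TCP orientation; "force": force on the tool from outside, world axes, zero at the start; "torque": the same for the moment, N m; "gripper_width": finger opening in mm; "gripper_force": force on a finger pad.
Only numpy, scipy, OpenCV 4.12 (cv2) and the standard library are available. Lean on these libraries where they do the work, as an engineer would, in place of code of your own. Each camera call takes 0.05 s, during which the arm holds its last target. There are 200 camera calls.

## Working session

There is one attempt and no reset: what is moved stays moved. The work goes in short steps, Python scripts to look and compute and a shell command to move; the robot and the scene stay as the last step left them, time stands still between calls to the robot, and variables do not carry over. Pictures are saved under pics/ and viewed, at most 13 in all, crops included, and the job is handed in when it is done.

```bash
ls; mkdir -p pics
python3 - <<'E'
from workcell import env, grab_frame, camera_model, models
import cv2
s=env.state();print(s)
for c in ["scene","top"]:
    f=grab_frame(c);cv2.imwrite(f"pics/{c}0.png",f)
    for n in ["stage","red_pellet_center","keeper","knob","keeper_pivot","seat","pale_pellet_center","vial_3","cap_loose_2","tweezers","weigh_boat"]:
        try:print(c,n,[([round(v) for v in d["point"]],round(d["p"],2)) for d in models.search_frame(n,c)])
        except Exception as e:print(n,e)
E
```

```text
pics
{'time_s': 0.0, 'qpos': array([ 7.07603855e+01,  1.83517675e+01,  8.97047065e+01, -3.55189763e-04,
        7.20445929e+01, -1.14661133e+00]), 'qvel': array([-0.06052494, -0.01308231,  0.00570155,  0.07180626, -0.04751904,
       -0.0173961 ]), 'effort': array([ 1.21101497e-03, -4.12466955e+01, -2.31978214e+01,  7.27956416e-02,
        4.56902571e-02, -1.53165079e-04]), 'ee_pos': array([178.42278902, 546.11558327, 224.1305185 ]), 'ee_rot': array([-1.79898947e+02, -1.68480077e-03,  1.61907105e+02]), 'force': array([-0.49165877, -1.07493342, -0.9348129 ]), 'torque': array([ 0.01915288,  0.00033493, -0.02734455]), 'gripper_force': 0.0, 'gripper_width': 90.89275705685144}
scene stage [([210, 258, 12], 0.67), ([541, 224, 21], 0.66)]
scene red_pellet_center [([513, 222, 34], 0.7), ([541, 220, 22], 0.63), ([413, 295, 7], 0.59)]
scene keeper [([578, 260, 34], 0.45)]
scene knob [([579, 254, 32], 0.66), ([545, 219, 24], 0.18)]
scene keeper_pivot [([210, 260, 16], 0.97), ([539, 221, 23], 0.78), ([718, 110, 8], 0.52)]
scene seat [([543, 219, 22], 0.81), ([206, 255, 14], 0.8), ([347, 223, 41], 0.41)]
scene pale_pellet_center [([344, 292, 12], 0.56)]
scene vial_3 [([342, 219, 41], 0.88), ([346, 148, 37], 0.61)]
scene cap_loose_2 [([423, 100, 10], 0.73), ([543, 224, 20], 0.72)]
scene tweezers [([515, 313, 4], 0.57)]
scene weigh_boat [([719, 109, 10], 0.83), ([514, 223, 32], 0.4)]
top stage [([548, 240, 23], 0.88), ([218, 268, 15], 0.75)]
top red_pellet_center [([520, 233, 28], 0.8), ([418, 296, 10], 0.7)]
top keeper []
top knob [([591, 264, 33], 0.55), ([248, 280, 22], 0.46)]
top keeper_pivot [([215, 265, 14], 0.74), ([551, 237, 22], 0.69)]
top seat [([548, 238, 24], 0.89), ([215, 267, 13], 0.77), ([521, 230, 28], 0.33)]
top pale_pellet_center [([341, 297, 10], 0.89), ([351, 150, 63], 0.17)]
top vial_3 [([344, 228, 61], 0.73), ([349, 151, 63], 0.44)]
top cap_loose_2 []
top tweezers []
top weigh_boat [([708, 106, 4], 0.82)]
```

View pics/top0.png

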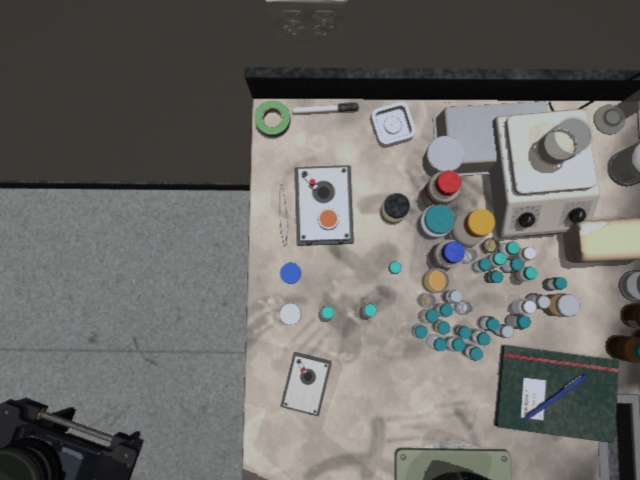

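View pics/scene0.png

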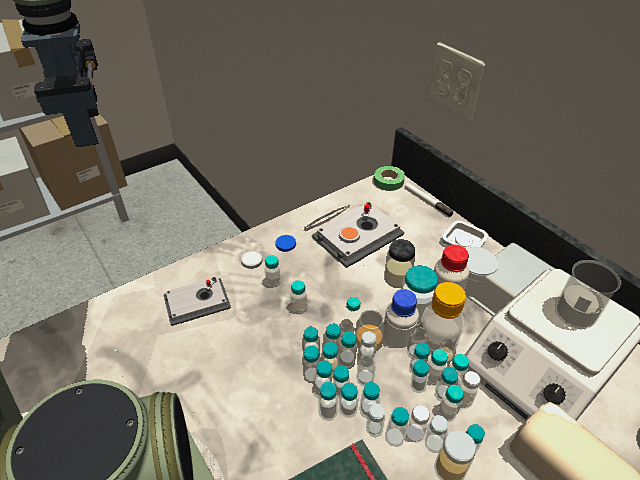

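The top view shows the candidates. There are two stages: the large one at px (323,205) holding an orange-red pellet at (329,219), and a smaller one at (305,384) with no pellet. Three pellets show: red (329,219), blue (290,272) and pale (290,314). The larger stage and the rust-red pellet on it fit the description. I'll confirm in a crop and measure.

```bash
cat > h.py <<'E'
from workcell import env, grab_frame, camera_model, models
import cv2, numpy as np
from scipy.spatial.transform import Rotation as Ro
def onplane(c,uv,z):
    m=camera_model(c);K,R,t=map(np.array,(m["K"],m["R"],m["t"]))
    d=R.T@np.linalg.inv(K)@np.array([*uv,1.]);o=-R.T@t
    return o+d*(z-o[2])/d[2]
def px(c,X):
    m=camera_model(c);p=np.array(m["K"])@(np.array(m["R"])@np.array(X,float)+np.array(m["t"]));return p[:2]/p[2]
def wray(uv,s):
    m=camera_model("wrist");K=np.array(m["K"]);M=np.array(m["mount"])
    x=(uv[0]-K[0,2])/K[0,0];y=(uv[1]-K[1,2])/K[1,1];r=np.hypot(x,y)
    d=np.array([np.sin(r)*x/max(r,1e-9),np.sin(r)*y/max(r,1e-9),np.cos(r)])
    R=Ro.from_euler('xyz',s["ee_rot"],degrees=True).as_matrix()
    return R@M[:3,3]+s["ee_pos"], R@M[:3,:3]@d
def wplane(uv,s,z):
    o,d=wray(uv,s);return o+d*(z-o[2])/d[2]
def wpx(X,s):
    m=camera_model("wrist");K=np.array(m["K"]);M=np.array(m["mount"])
    R=Ro.from_euler('xyz',s["ee_rot"],degrees=True).as_matrix()
    p=M[:3,:3].T@(R.T@(np.array(X)-s["ee_pos"])-M[:3,3])
    r=np.arctan2(np.hypot(p[0],p[1]),p[2]);u=p[:2]/np.hypot(p[0],p[1])*r
    return [K[0,0]*u[0]+K[0,2],K[1,1]*u[1]+K[1,2]]
E
python3 - <<'E'
from h import *
f=cv2.imread("pics/top0.png")
cv2.imwrite("pics/crop.png",cv2.resize(f[150:260,270:370],None,fx=5,fy=5,interpolation=cv2.INTER_CUBIC))
hsv=cv2.cvtColor(f,cv2.COLOR_BGR2HSV)
m=((hsv[...,0]<18)&(hsv[...,1]>120)&(hsv[...,2]>100)).astype(np.uint8);m[:150]=0;m[260:]=0;m[:,:290]=0;m[:,360:]=0
n,l,st,ce=cv2.connectedComponentsWithStats(m)
for i in range(1,n):
    if st[i,4]>5:print(st[i,4],ce[i],onplane("top",ce[i],30),onplane("top",ce[i],46))
for n,u in dict(tl=(295,168),tr=(350,166),br=(353,240),bl=(299,243),seat=(323,192)).items(): print(n,onplane("top",u,15))
print(camera_model("wrist"))
E
```

```text
21 [311.95238095 181.76190476] [585.98971007 259.23290273  30.        ] [582.2192073  258.66196224  46.        ]
192 [327.94270833 218.09895833] [517.58700994 228.70760335  30.        ] [514.99229634 228.661369    46.        ]
tl [615.98962399 292.41110114  15.        ]
tr [620.73042722 187.73985062  15.        ]
br [478.96216687 181.4515663   15.        ]
bl [472.35225173 282.48637024  15.        ]
seat [569.92784325 238.58885132  15.        ]
{'K': array([[371.64829954,   0.        , 319.47721338],
       [  0.        , 371.64829954, 240.4624224 ],
       [  0.        ,   0.        ,   1.        ]]), 'mount': array([[ 2.50500746e-05, -9.69891698e-01, -2.43536639e-01,
         6.75813512e+01],
       [ 9.99999470e-01, -2.26337054e-04,  1.00425337e-03,
         5.27119459e-01],
       [-1.02913837e-03, -2.43536535e-01,  9.69891178e-01,
        -1.60923411e+02],
       [ 0.00000000e+00,  0.00000000e+00,  0.00000000e+00,
         1.00000000e+00]])}
```

View pics/crop.png

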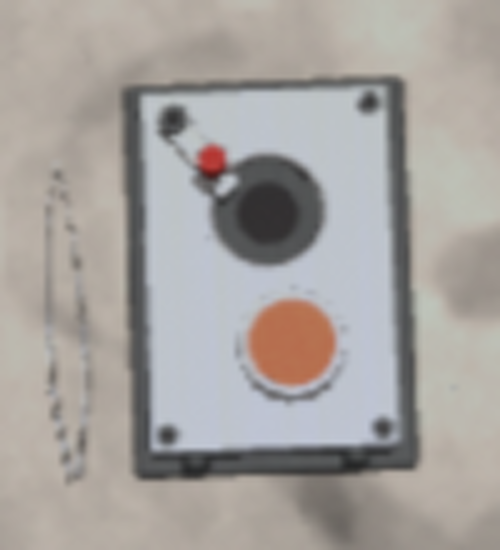

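The crop confirms the rust-red pellet on the larger stage (crop px 292,342), the seat at (268,210), and the keeper closed with its red knob at (211,160). Stage yaw is about +4°. Next I move above it.

```bash
python3 -m crank '-1 -50 -20 0 0 0 0;-1 -50 -20 0 0 0 0;-1 -50 -20 0 0 0 0;-1 -50 -20 0 0 0 0;-1 -50 -20 0 0 0 0;-1 -50 -20 0 0 0 0;-1 -50 -20 0 0 0 0;-1 -50 -20 0 0 0 0;-1 -50 -20 0 0 0 0'; python3 -m crank '-1 0 0 0 0 0 -7.3;-1 0 0 0 0 0 -7.3;-1 0 0 0 0 0 -7.3;-1 0 0 0 0 0 0;-1 0 0 0 0 0 0'
python3 - <<'E'
from h import *
s=env.state();f=grab_frame("wrist");cv2.imwrite("pics/w1.png",f);np.save("s1.npy",s,allow_pickle=True)
print(s["ee_pos"],s["ee_rot"],s["time_s"],s["qpos"])
for n in ["red_pellet_center","knob","seat","keeper_pivot"]:
  print(n,[([round(v) for v in d["point"]],round(d["p"],2)) for d in models.search_frame(n,"wrist")])
E
```

```text
time_s: 2.33
ee_pos: [551.7, 234.5, 225.1]
ee_rot: [180.0, 0.0, 161.9]
force: [0.1, 0.3, 1.1]
gripper_width: 91.2
gripper_force: 0.0
time_s: 2.95
ee_pos: [550.4, 235.8, 224.9]
ee_rot: [180.0, -0.0, -176.3]
force: [-0.5, 0.5, -0.2]
gripper_width: 91.0
gripper_force: 0.0
[550.37531595 235.76941993 224.94604583] [ 1.79993867e+02 -1.91503556e-03 -1.76292569e+02] 2.95 [ 2.20852769e+01  2.04637005e+01  8.64086878e+01  6.71287558e-03
  7.31274956e+01 -7.16241026e+01]
red_pellet_center [([516, 234, 31], 0.91), ([415, 297, 10], 0.81)]
knob [([586, 263, 35], 0.68)]
seat []
keeper_pivot [([546, 240, 20], 0.56), ([583, 265, 35], 0.26)]
```

View pics/w1.png

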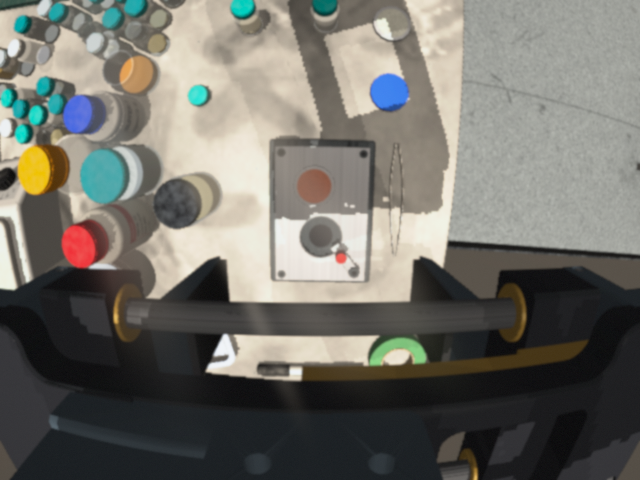

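The wrist view shows the stage with the pellet at (314,186), the seat at (320,236), the knob at (341,257) and the pivot screw at (354,271). The black bottle is at (185,200), well to the right.

Run:
```python
from h import *
s=np.load("s1.npy",allow_pickle=True).item();f=cv2.imread("pics/w1.png")
hsv=cv2.cvtColor(f,cv2.COLOR_BGR2HSV)
def blob(m,box):
    a,b,c,d=box;z=np.zeros(m.shape,np.uint8);z[b:d,a:c]=m[b:d,a:c]
    n,l,st,ce=cv2.connectedComponentsWithStats(z);i=1+np.argmax(st[1:,4]);return ce[i],st[i,4]
red=((hsv[...,0]<15)|(hsv[...,0]>170))&(hsv[...,1]>100)&(hsv[...,2]>50)
p,a=blob(red,(285,160,345,210));print("pellet",p,a,wplane(p,s,30))
k,a=blob(red,(325,245,360,275));print("knob",k,a,wplane(k,s,42))
dark=hsv[...,2]<110
q,a=blob(dark,(297,212,343,262));print("seat dark",q,a,wplane(q,s,15.5),wplane(q,s,22))
for n,u,z in [("seat",(320.5,236),16),("pivot",(354,271),32),("c1",(273,141),8),("c2",(375,142),8),("c3",(370,281),8),("c4",(272,281),8)]:
    print(n,wplane(u,s,z).round(1))
# triangulation pellet, knob with top
def tri(wu,tu):
    o,d=wray(wu,s);a=onplane("top",tu,0);b=onplane("top",tu,100);e=(b-a)/np.linalg.norm(b-a)
    A=np.stack([d,-e],1);x=np.linalg.lstsq(A,a-o,rcond=None)[0];return (o+d*x[0]).round(1),(a+e*x[1]).round(1)
print("tri pellet",tri(p,(327.94,218.1)),"knob",tri(k,(311.95,181.76)))
cv2.imwrite("pics/w1c.png",cv2.resize(f[130:290,255:390],None,fx=4,fy=4,interpolation=cv2.INTER_CUBIC))
```

```text
pellet [314.08525034 185.0608931 ] 739 [518.03587577 229.06553234  30.        ]
knob [340.5 257.5] 88 [584.97878567 258.9455745   42.        ]
seat dark [318.98879552 236.29411765] 357 [571.622301   237.22880486  15.5       ] [570.06842514 237.13164308  22.        ]
seat [571.1 238.7  16. ]
pivot [601.3 274.5  32. ]
c1 [477.5 184.6   8. ]
c2 [471.7 287.6   8. ]
c3 [619.8 296.    8. ]
c4 [626.6 189.5   8. ]
tri pellet (array([518.8, 229. ,  22.2]), array([518.8, 228.7,  22.3])) knob (array([578.9, 257.3,  62.5]), array([578.4, 258.1,  62.4]))
```

View pics/w1c.png

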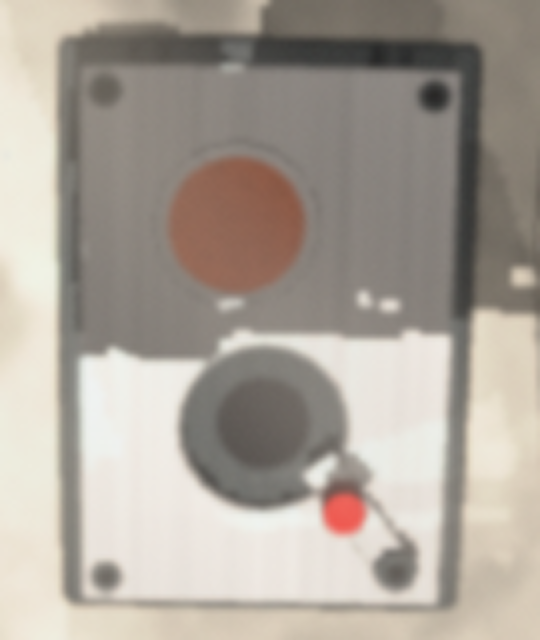

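```bash
python3 -m crank '0.3 -12 6.7 45 0 0 0;0.3 -12 6.7 45 0 0 0;0.3 -12 6.6 45 0 0 0;0.3 0 0 15 0 0 0;0.3 0 0 0 0 0 0;0.3 0 0 0 0 0 0' 5
python3 - <<'E'
from h import *
s=env.state();f=grab_frame("wrist");cv2.imwrite("pics/w2.png",f)
print(s["ee_pos"],s["gripper_width"])
hsv=cv2.cvtColor(f,cv2.COLOR_BGR2HSV)
red=(((hsv[...,0]<12)|(hsv[...,0]>170))&(hsv[...,1]>130)&(hsv[...,2]>60)).astype(np.uint8)
n,l,st,ce=cv2.connectedComponentsWithStats(red)
for i in range(1,n):
    if st[i,4]>60:print(st[i],ce[i],wplane(ce[i],s,42),wplane(ce[i],s,30))
E
```

```text
time_s: 3.95
ee_pos: [585.9, 258.3, 77.1]
ee_rot: [179.9, 0.2, -176.2]
force: [0.2, 0.1, -0.1]
gripper_width: 34.3
gripper_force: 0.0
[585.89514865 258.34647805  77.08079818] 34.30605037666843
[ 246  118   39   57 1570] [264.81401274 146.79299363] [519.14179053 225.64695125  42.        ] [519.20566649 223.91134237  30.        ]
[282 121  19  30 222] [292.74774775 134.04054054] [511.71626475 239.95153113  42.        ] [511.32501278 239.09268359  30.        ]
[  0 195  14  49 301] [  5.68438538 219.48172757] [567.18504322  34.12139545  42.        ] [570.19360312  20.64673488  30.        ]
[311 258  18  23 329] [319.27051672 268.96352584] [584.18221508 258.59859166  42.        ] [588.23257161 258.88266631  30.        ]
```

View pics/w2.png

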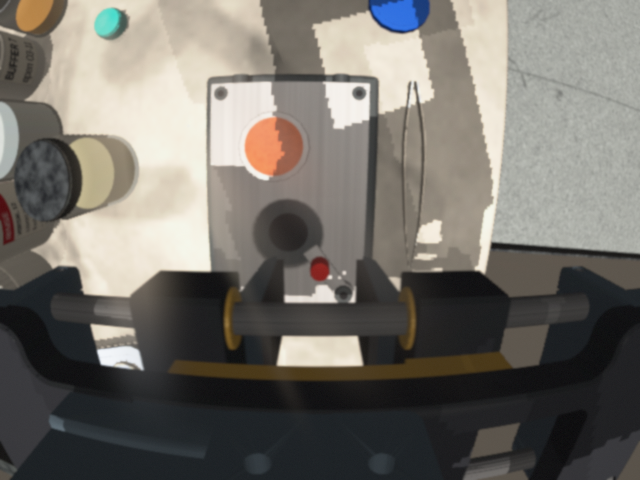

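The knob at (319,269) is centred between the fingers, so I descend and grip it lightly.

```bash
python3 -m crank '0.3 1 0 16 0 0 0;0.3 0 0 15 0 0 0;0.3 0 0 0 0 0 0;1 0 0 0 0 0 0;1 0 0 0 0 0 0;1 0 0 0 0 0 0;1 0 0 0 0 0 0;1 0 0 0 0 0 0' 6
```

```text
time_s: 5.0
ee_pos: [583.9, 258.0, 43.8]
ee_rot: [180.0, -0.0, -176.2]
force: [1.1, 0.8, -0.6]
gripper_width: 10.4
gripper_force: 6.0
```

```bash
python3 -m crank '1 0 0 -2 0 0 0;1 4 5.3 0 0 0 0;1 2.4 6.2 0 0 0 0;1 0.6 6.7 0 0 0 0;1 -1.3 6.6 0 0 0 0;1 -3 6 0 0 0 0;1 0 0 0 0 0 0;1 0 0 0 0 0 0' 6
```

```text
time_s: 6.0
ee_pos: [579.5, 289.7, 46.2]
ee_rot: [179.9, 0.0, -176.2]
force: [-1.2, 2.3, -3.9]
gripper_width: 10.7
gripper_force: 6.0
```

```bash
python3 -m crank '0.4 0 0 0 0 0 0;0.4 0 0 0 0 0 0;0.4 0 0 -40 0 0 0;0.4 0 0 -40 0 0 0;0.4 36 -20.6 0 0 0 0;0.4 36 -20.6 0 0 0 0;0.4 36 -20.6 0 0 0 0;0.4 0 0 0 0 0 -7;0.4 0 0 0 0 0 0;0.4 0 0 0 0 0 0'
python3 - <<'E'
from h import *
s=env.state();f=grab_frame("wrist");cv2.imwrite("pics/w3.png",f);np.save("s3.npy",s,allow_pickle=True)
print(s["ee_pos"],s["ee_rot"],s["gripper_width"],s["force"])
E
```

```text
time_s: 7.25
ee_pos: [476.4, 220.0, 126.3]
ee_rot: [180.0, 0.1, -169.3]
force: [-0.1, 0.5, 0.1]
gripper_width: 27.3
gripper_force: 0.0
[476.36912863 219.97433982 126.33336376] [ 1.79981910e+02  7.85760506e-02 -1.69291584e+02] 27.26135917912004 [-0.0571964   0.46024094  0.08379895]
```

View pics/w3.png

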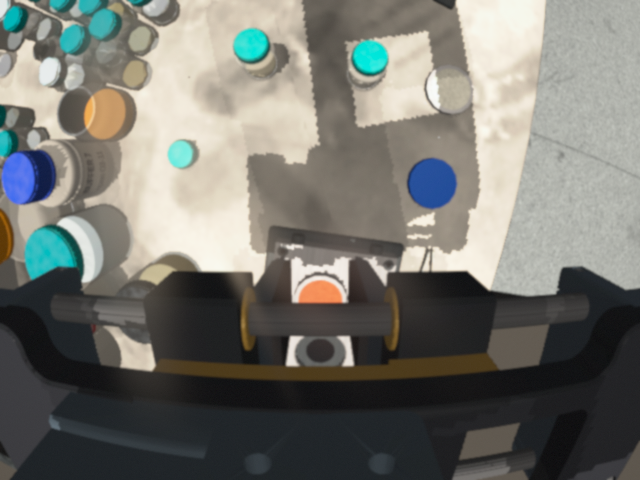

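The pellet (321,292) and the seat (320,350) both lie on the tool's centre line. I'll check that numerically.

Run:
```python
from h import *
s=np.load("s3.npy",allow_pickle=True).item();f=cv2.imread("pics/w3.png")
R=Ro.from_euler('xyz',s["ee_rot"],degrees=True).as_matrix()
for n,u,z in [("pellet L",(300,292),30),("pellet R",(342,292),30),("pellet near",(321,279),30),("seat",(320,350),15.5)]:
    X=wplane(u,s,z);print(n,X.round(1),(R.T@(X-s["ee_pos"])).round(1))
hsv=cv2.cvtColor(f,cv2.COLOR_BGR2HSV)
m=(hsv[...,0]<18)&(hsv[...,1]>130)&(hsv[...,2]>100)
for r in (286,292,298,302):
    c=np.where(m[r,280:365])[0]+280;print(r,c.min(),c.max())
g=cv2.cvtColor(f,cv2.COLOR_BGR2GRAY);print(g[352,288:352:2])
for X in [(518.4,229,30),(570.2,238.6,15.5),(570.2,238.6,22)]:print(wpx(X,s),(R.T@(np.array(X)-s["ee_pos"])).round(1))
```

```text
pellet L [515.4 213.   30. ] [-36.9 -14.2  96.4]
pellet R [509.6 243.8  30. ] [-37.   17.2  96.4]
pellet near [502.3 226.4  30. ] [-26.6   1.5  96.4]
seat [570.7 238.7  15.5] [-96.    0.8 111. ]
286 306 334
292 301 338
298 300 340
302 300 340
[188 230 227 176 107 103 103 102 101  75  47  46  45  47  47  47  47  47
  47  49  48  48  50  80 103 103 104 105 118 186 226 218]
[np.float64(320.35982035987763), np.float64(299.3024637298897)] [-42.8   1.   96.4]
[np.float64(320.01925374275004), np.float64(349.4870814546595)] [-95.5   0.8 111. ]
[np.float64(320.03647595430664), np.float64(353.48327069867344)] [-95.5   0.8 104.5]
```

```bash
python3 -m crank '0.4 4 0.9 30 0 0 0;0.4 0 0 30 0 0 0;0.4 0 0 24 0 0 0;0.4 0 0 0 0 0 0;0.4 0 0 0 0 0 0;0.4 0 0 0 0 0 0'
```

```text
time_s: 8.05
ee_pos: [472.5, 220.3, 43.1]
ee_rot: [180.0, 0.1, -169.2]
force: [0.6, 0.0, 0.1]
gripper_width: 27.3
gripper_force: 0.0
```

```bash
python3 -m crank '0.4 0 0 4 0 0 0;0.4 0 0 3 0 0 0;0.4 -6 0 0 0 0 0;0.4 -6 0 0 0 0 0;0.4 -6 0 0 0 0 0;0.4 -6 0 0 0 0 0;0.4 -6 0 0 0 0 0;0.4 -6 0 0 0 0 0;0.4 -6 0 0 0 0 0;0.4 0 0 0 0 0 0'
python3 -m crank '0.4 -5 0 0 0 0 0;0.4 -5 0 0 0 0 0;0.4 0 0 0 0 0 0'
python3 - <<'E'
from h import *
s=env.state();f=grab_frame("wrist");np.save("s4.npy",s,allow_pickle=True)
print(s["ee_pos"],s["ee_rot"],s["force"])
cv2.imwrite("pics/w4.png",f)
cv2.imwrite("pics/w4c.png",cv2.resize(f[220:400,220:420],None,fx=3,fy=3))
E
```

```text
time_s: 9.3
ee_pos: [513.5, 227.9, 35.0]
ee_rot: [180.0, 0.0, -169.2]
force: [-0.4, -0.1, -0.1]
gripper_width: 27.4
gripper_force: 0.0
time_s: 9.68
ee_pos: [523.2, 229.8, 35.0]
ee_rot: [180.0, 0.0, -169.2]
force: [-0.1, 1.2, -1.0]
gripper_width: 27.3
gripper_force: 0.0
[523.1735818  229.75910798  35.01012773] [ 1.79988490e+02  3.96191116e-02 -1.69200101e+02] [-0.08497304  1.16684686 -0.98128756]
```

View pics/w4c.png

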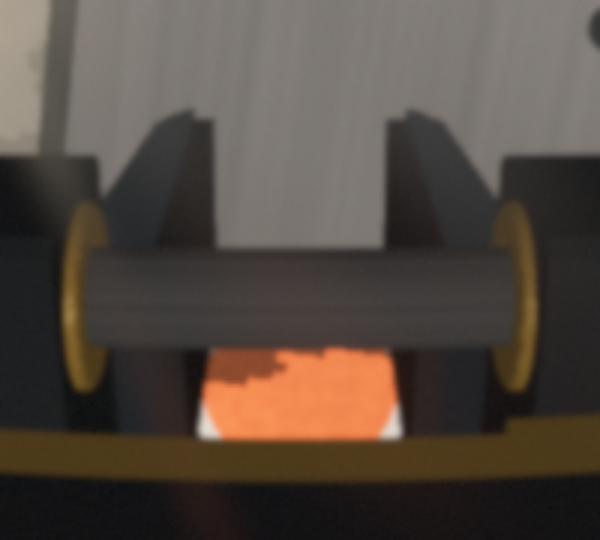

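The pellet sits in the cradle between both fingertips, centred (crop x about 300). I raise 1 mm so the tips will clear it once it is seated, and push on slowly.

```bash
python3 -m crank '0.4 -3 0 -0.8 0 0 0;0.4 -3 0 0 0 0 0;0.4 -3 0 0 0 0 0;0.4 -3 0 0 0 0 0;0.4 -2 0 0 0 0 0;0.4 -1 0 0 0 0 0;0.4 -1 0 0 0 0 0;0.4 -1 0 0 0 0 0;0.4 -1 0 0 0 0 0;0.4 0 0 0 0 0 0'
python3 -m crank '0.4 -1 0 0 0 0 0;0.4 -1 0 0 0 0 0;0.4 -1 0 0 0 0 0;0.4 0 0 0 0 0 0'
python3 - <<'E'
from h import *
s=env.state();f=grab_frame("wrist");np.save("s5.npy",s,allow_pickle=True)
print(s["ee_pos"],s["force"])
a=cv2.resize(f[220:400,220:420],None,fx=2.5,fy=2.5)
g=grab_frame("scene");t=grab_frame("top")
b=cv2.resize(g[190:270,300:415],(450,313))[:, :]
c=cv2.resize(t[150:260,270:370],(340,374))
W=np.zeros((600,800,3),np.uint8)
W[:313,:450]=b;W[:374,455:795]=c;a=cv2.resize(a,(319,287));W[313:,:319]=a
cv2.imwrite("pics/v5.png",W)
E
```

```text
time_s: 10.98
ee_pos: [540.4, 233.1, 35.8]
ee_rot: [180.0, 0.0, -169.2]
force: [-1.0, 0.6, -0.1]
gripper_width: 27.0
gripper_force: 0.0
time_s: 11.48
ee_pos: [543.3, 233.6, 35.8]
ee_rot: [180.0, 0.0, -169.2]
force: [-0.1, -0.7, 0.5]
gripper_width: 27.1
gripper_force: 0.0
[543.34362029 233.5815235   35.75639419] [-0.07883084 -0.7225      0.49439891]
```

View pics/v5.png

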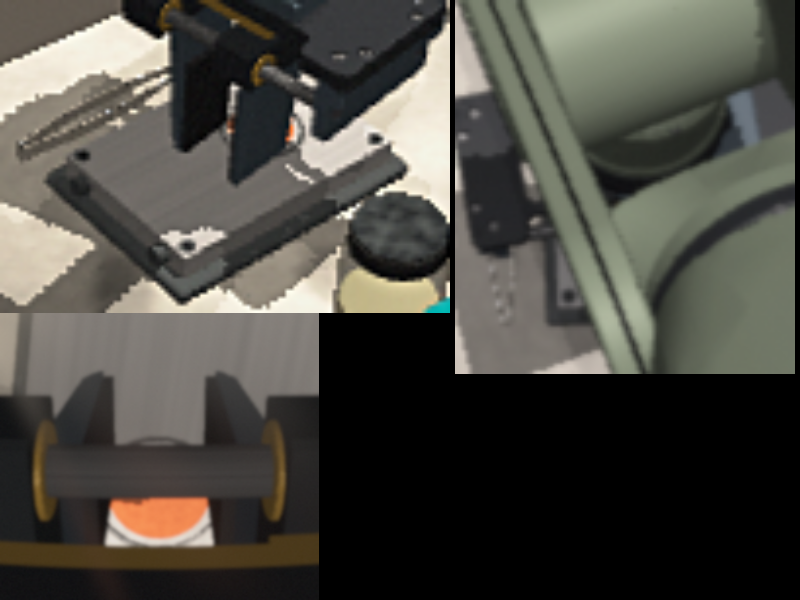

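The scene and wrist tiles show the seat's rim around the pellet, and the pellet has left the cradle, so it seems to be seated. I lift, move over the knob and check.

```bash
python3 -m crank '0.4 1 0 -25 0 0 0;0.4 0 0 -25 0 0 0;0.4 -23.6 24.2 0 0 0 0;0.4 -23.6 24.2 0 0 0 0;0.3 0 0 0 0 0 7;0.3 0 0 0 0 0 0;0.3 0 0 0 0 0 0'
python3 - <<'E'
from h import *
s=env.state();f=grab_frame("wrist");np.save("s6.npy",s,allow_pickle=True)
print(s["ee_pos"],s["ee_rot"],s["gripper_width"])
cv2.imwrite("pics/w6.png",f)
cv2.imwrite("pics/w6c.png",cv2.resize(f[160:310,200:390],None,fx=4,fy=4,interpolation=cv2.INTER_CUBIC))
hsv=cv2.cvtColor(f,cv2.COLOR_BGR2HSV)
red=(((hsv[...,0]<12)|(hsv[...,0]>170))&(hsv[...,1]>130)&(hsv[...,2]>60)).astype(np.uint8)
n,l,st,ce=cv2.connectedComponentsWithStats(red)
for i in range(1,n):
    if st[i,4]>60:print(st[i],ce[i],wplane(ce[i],s,42),wplane(ce[i],s,23.5))
E
```

```text
time_s: 12.5
ee_pos: [579.3, 289.4, 85.7]
ee_rot: [-180.0, -0.0, -176.1]
force: [-0.5, 0.7, 0.7]
gripper_width: 31.8
gripper_force: 0.0
[579.25251601 289.44130918  85.67655641] [-1.79989996e+02 -2.31644020e-02 -1.76108577e+02] 31.781790346664124
[241 248  19  14 158] [249.19620253 254.21518987] [574.24078453 248.66490408  42.        ] [579.8652144  245.36215109  23.5       ]
[312 266  17  23 308] [319.97077922 277.10064935] [585.26066355 290.57547083  42.        ] [591.88138117 291.06177799  23.5       ]
```

View pics/w6c.png

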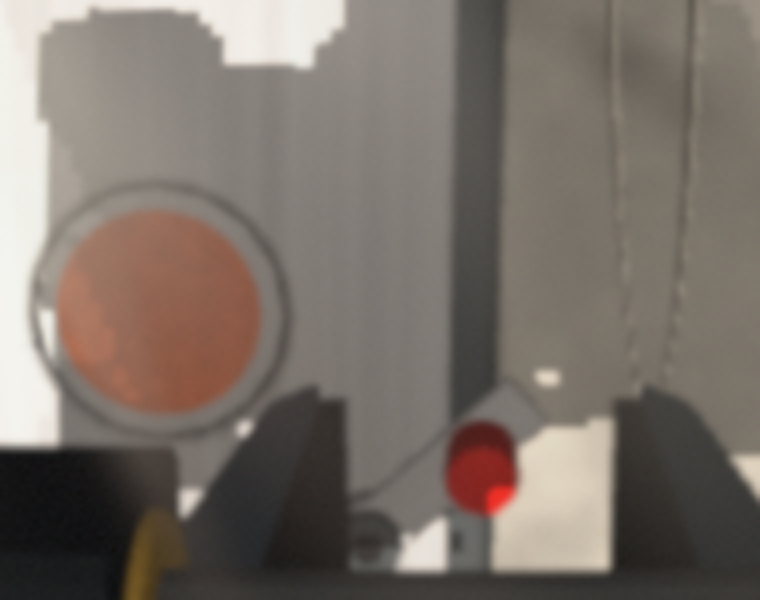

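The pellet is flat in the seat with an even dark gap all round (crop 160,310). The knob is at (481,468) and the keeper is wide open. I regrip and close it.

```bash
python3 -m crank '0.3 -5.5 1 20 0 0 0;0.3 0 0 19 0 0 0;0.3 0 0 0 0 0 0;1 0 0 0 0 0 0;1 0 0 0 0 0 0;1 0 0 0 0 0 0;1 0 0 0 0 0 0;1 0 0 0 0 0 0' 8; python3 -m crank '1 4.3 -5.1 0 0 0 0;1 2.7 -6.1 0 0 0 0;1 0.9 -6.6 0 0 0 0;1 -0.9 -6.6 0 0 0 0;1 -2.5 -5.7 0 0 0 0;1 -3.6 -4.6 0 0 0 0;1 -1 -1 0 0 0 0;1 -1 -1 0 0 0 0;1 0 0 0 0 0 0'
```

```text
time_s: 13.55
ee_pos: [585.2, 290.8, 46.7]
ee_rot: [-180.0, 0.0, -176.2]
force: [1.8, -1.9, -2.3]
gripper_width: 10.4
gripper_force: 8.0
time_s: 14.68
ee_pos: [587.0, 255.6, 46.8]
ee_rot: [179.9, -0.2, -176.3]
force: [-6.7, 6.5, 4.2]
gripper_width: 10.5
gripper_force: 8.0
```

The force points back along the arc, so the keeper is against its stop. I release and check.

```bash
python3 -m crank '0.3 0 0 0 0 0 0;0.3 0 0 0 0 0 0;0.3 0 0 0 0 0 0;0.3 0 0 -30 0 0 0;0.3 0 0 -30 0 0 0;0.3 30 0 -30 0 0 0;0.3 0 0 0 0 0 0;0.3 0 0 0 0 0 0'
python3 - <<'E'
from h import *
s=env.state();f=grab_frame("wrist");print(s["ee_pos"],s["force"])
cv2.imwrite("pics/w7.png",f)
cv2.imwrite("pics/w7c.png",cv2.resize(f[170:320,230:400],None,fx=4,fy=4,interpolation=cv2.INTER_CUBIC))
E
```

```text
time_s: 15.68
ee_pos: [558.9, 252.3, 136.2]
ee_rot: [-180.0, 0.0, -176.2]
force: [0.2, 0.7, -1.1]
gripper_width: 32.3
gripper_force: 0.0
[558.91819113 252.34943804 136.21579228] [ 0.2185918   0.7218203  -1.08575381]
```

View pics/w7c.png

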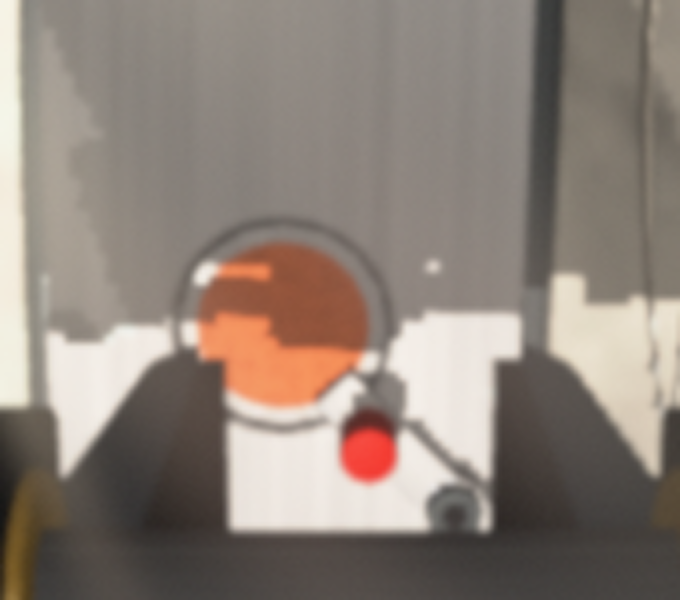

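The pellet is flat in the seat (283,325). The keeper lies over its rim, pointing from the pivot (455,508) towards the seat's centre, and the gripper touches nothing.

```bash
python3 -c "
from workcell import env
print(env.job_done())"
```

```text
the job is handed in; nothing more can be done
None
```

I pushed the rust-red pellet flat into the seat, swung the keeper back to its stop over the rim, and handed the job in at about 16 s; the call returned no verdict.

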